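# Swap the ski wax behind the boot brush and lamp

## Robot

A 6-joint arm with a two-finger parallel gripper is mounted at the origin on the work surface. World frame = base frame: x ahead of the robot, y to its left, z up, the work surface at z = 0. Lengths are in m, angles in rad, forces in N, time in s.
With the tool pointing down it reaches from about 0.25 to 0.8 m from the base axis. Payload 8.5 kg.
Tool frame: the origin (TCP) lies between the finger pads; the fingertips stand 11 mm ahead of it and the grasp point (between the pads) lies 8 mm behind it; z points along the fingers, y is the line along which they close (so a half turn about z gives the same grasp; the last joint's range is limited). The gripper opens to 85 mm and grips with 20 to 120 N. Pads are 22 mm wide; open, the fingers measure 114 mm over their backs; the gripper's body (76 mm by 85 mm) begins 54 mm behind the grasp point. The pads swing forward as they close: fully open they stand 13 mm farther back than shut.
Start: joints at [1.256, 0.238, -0.013, 1.319, 0, 1.571], TCP at [0.163, 0.499, 0.242] pointing down, gripper open.
Joint ranges: [-2.66, 2.66], [-1.03, 1.9], [-1.14, 1.46], [-1.82, 2.27], [-1.45, 1.34], [-3.14, 3.14]. Speed limits (rad/s): [2.22, 2.22, 2.79, 3.14, 3.14, 3.14].

## Interface

Orientations are given as a unit quaternion [x, y, z, w].
In Python, from bench import env gives the robot as it stands. The module is installed in compiled form; this text tells all that it offers.
- The arm moves only by the shell command python3 -m crank [FORCE], which reads ROWS from standard input. ROWS is a JSON list of rows, 1 to 5 of them, each an object with the fields rx, ry, rz (a rotation vector in rad), tx, ty, tz (the shift in m), jaw (the finger opening in m); a field left out counts as zero (the opening has to be given); each row is the pose to reach, as a shift and turn from the pose commanded when the command began, along the tool's axes at that moment; what a row does not reach only later rows make up. A row lasts 1/8 s, in which the tool goes at most 0.0625 m and 0.188 rad, less where a joint would pass 70% of its speed; a pose out of reach is approached as far as the arm can. The fingers move at their own pace and stop on an object; FORCE is the grip in N (left out, the last holds). Time passes only in rows, so rows that do not move let the fingers close. It prints the time, the measured TCP pose, the force, the opening and the grip force at its end. Input that does not fit is refused with a message, and nothing moves.
- env.state(): the state, without advancing time (a new reading comes with each control period).
- env.get_image(name): name is "scene" or "top"; returns a dict with "image" (420x560x3 uint8, red, green, blue), "K" (3x3 intrinsics, pixels), "k1" (the pictures are not rectified: a ray, as slopes to the right and down, at radius r is drawn at 1 + k1 r^2 times it, then the intrinsics apply), "camera_from_world" (4x4, takes a point from world to camera coordinates). Camera axes: x right, y up, looking along -z (the intrinsics and any distortion apply to the point x, -y, -z); pixel columns grow to the right and rows downward; lengths in m; the calibration is good to about 2 mm. A picture is of the moment at which its call begins. There is no depth.
- env.sign_off(): hands the job in; it is judged then, once.
Trained networks look in the newest picture that a camera, given by its name, has taken for a name from the list of things; names that differ only in an ending like _2 or _b are one class to them, and where a whole thing is asked for, a point or a joint stands for the part that bears it (a point fixed in the world has none). Each returns a list of dicts, best first, with "confidence" (0 to 1); they miss things now and then, are a little off and sometimes report something else, mostly with a low value. They report only what shows in the picture. A call takes as long as a camera call.
- env.look_for(camera, name): "location" ([row, column] as shares, 0 to 1, of the picture: columns of its width, rows of its height, amid what is visible of it).
- env.tip_of(camera, name): "location" ([row, column] as shares, 0 to 1, of the picture: columns of its width, rows of its height: a listed point, or the origin of a listed thing).
The state is a dict: "time": time; "q": joint angles; "dq": joint speeds; "joint_torque": joint torques, N m; "ee_pos": TCP position; "ee_rot": TCP orientation; "ft_force": force on the tool from outside, world axes, zero at the start; "ft_torque": the same for the moment, N m; "width": finger opening in m; "grip_force": force on a finger pad.
Only numpy, scipy, OpenCV 4.12 (cv2) and the standard library are available. Lean on these libraries where they do the work, as an engineer would, in place of code of your own. Each camera call takes 0.05 s, during which the arm holds its last target. There are 200 camera calls.

## Task

It has turned cold, so swap the waxes: first clear the red boot brush and the yellow hand lamp off the pine stand, setting both down upright well inside the black boot tray, then bring the blue-lidded tin from behind them to the middle of the cork mat and put the red-lidded tin away squarely in the place where the blue one stood. Last, put the brush and the lamp back, each where it stood at the start and lined up as before. Do it in this order, leave everything upright, and do not disturb the carabiner.

Things in the scene. Friction and masses are not known exactly. Their poses are not given: they have to be found in the camera images.
- bay: Fixed pine stand: board 225 (x) x 180 (y) x 12 mm thick, open front at -x (robot side). Origin: underside, below the middle of the tin's place; board spans x -145..+80 mm. Wooden cheeks at x -25..+50, inner faces y +-41, and a back rail, inner face x +70, rise 33 and 30 mm above the board: grip a tin here front to back only. Brush and lamp stand in front near x -87, y +-37 mm, either way round.
- brush: Loose boot brush, red plastic, standing on black bristles, 0.2 kg. 90 mm long (x), 56 wide (y), 82 high. Body up to 40 mm height; above it in the middle a red grip 26 mm wide (y), 70 long (x), from 40 to 82 mm height: pinch it across y. Origin: centre of underside, z up. At the start on the stand's board, its x along the stand's x; it must return to that same spot.
- lamp: Loose hand lamp, yellow box body, black carrying handle on top, 0.3 kg. 90 mm long (x), 56 wide (y), 82 high. Body up to 42 mm height; handle bar 26 mm wide (y), 70 long (x), from 60 to 82 mm height on two posts: pinch it across y. Lens at -x. Origin: centre of underside, z up. At the start on the stand's board, its x along the stand's x; it must return to that same spot.
- bluetin: Closed round tin of ski wax with a blue lid, bare metal below and a small white spot on top, 62 mm diameter, 34 mm high, about 0.12 kg, loose; at the start at the back of the pine stand. Origin: centre of its underside, z up.
- redtin: Closed round tin of ski wax with a red lid, bare metal below and a small white spot on top, 62 mm diameter, 34 mm high, about 0.12 kg, loose; at the start on the table in front of the stand. Origin: centre of its underside, z up.
- tray: Fixed black rubber boot tray to one side, 250 mm (its x) by 170 mm (its y), floor 5 mm thick, rim 6 mm wide and 14 mm high. Origin: centre of its underside, z up. The brush and the lamp fit in it one behind the other, 58 mm either side of its middle along its x.
- cork: Fixed square cork mat 120 by 120 mm, 6 mm thick, on the other side. Origin: centre of its underside, z up.
- carabiner: Grey aluminium carabiner, 100 by 60 mm, 10 mm thick, lying loose on the table; to be left alone. Origin: its middle, on the table.

How it is judged:
On the way, in this order (a step that is already met when the one before it is completed fails the run):
1. the brush and the lamp both stand released in the black tray, the blue tin not yet moved (x of brush in the frame of tray between -0.09 and 0.09 m and y of brush in the frame of tray between -0.065 and 0.065 m and z of brush in the frame of tray between 0 and 0.012 m and x of lamp in the frame of tray between -0.09 and 0.09 m and y of lamp in the frame of tray between -0.065 and 0.065 m and z of lamp in the frame of tray between 0 and 0.012 m and linear speed of each of brush, lamp below 0.03 m/s and angle between each of brush, lamp's own z axis and vertical below 0.12 rad and contact force between the fingers and brush below 0.1 N and contact force between the fingers and lamp below 0.1 N and distance of bluetin from where it was at the start of the episode below 0.012 m), for 0.2 s.
2. the blue tin stands released in the middle of the cork mat, the brush and lamp still in the tray (horizontal distance between bluetin and cork below 0.015 m and z of bluetin in the frame of cork between 0.003 and 0.01 m and linear speed of bluetin below 0.03 m/s and angle between bluetin's own z axis and vertical below 0.12 rad and contact force between the fingers and bluetin below 0.1 N and x of brush in the frame of tray between -0.09 and 0.09 m and y of brush in the frame of tray between -0.065 and 0.065 m and z of brush in the frame of tray between 0 and 0.012 m and x of lamp in the frame of tray between -0.09 and 0.09 m and y of lamp in the frame of tray between -0.065 and 0.065 m and z of lamp in the frame of tray between 0 and 0.012 m), for 0.2 s.
3. the red tin stands released in the blue tin's old place, the brush and lamp still in the tray (horizontal distance between redtin and bay below 0.012 m and z of redtin in the frame of bay between 0.009 and 0.016 m and linear speed of redtin below 0.03 m/s and angle between redtin's own z axis and vertical below 0.12 rad and contact force between the fingers and redtin below 0.1 N and x of brush in the frame of tray between -0.09 and 0.09 m and y of brush in the frame of tray between -0.065 and 0.065 m and z of brush in the frame of tray between 0 and 0.012 m and x of lamp in the frame of tray between -0.09 and 0.09 m and y of lamp in the frame of tray between -0.065 and 0.065 m and z of lamp in the frame of tray between 0 and 0.012 m), for 0.2 s.
At the end, for the whole second after the job is handed in: Blue tin within 15 mm of the cork mat's middle; red tin on the stand within 12 mm of the middle of the tin's place; brush and lamp each within 15 mm of its start and in line with the stand within 0.25 rad (either way round); all upright within 0.12 rad, released and at rest (horizontal distance between bluetin and cork below 0.015 m and z of bluetin in the frame of cork between 0.003 and 0.01 m and horizontal distance between redtin and bay below 0.012 m and z of redtin in the frame of bay between 0.009 and 0.016 m and distance of each of brush, lamp from where it was at the start of the episode below 0.015 m and angle between the x axis of each of brush, lamp and the x axis of bay, either way round below 0.25 rad and linear speed of each of brush, lamp, bluetin, redtin below 0.03 m/s and angle between each of brush, lamp, bluetin, redtin's own z axis and vertical below 0.12 rad and contact force between the fingers and brush below 0.1 N and contact force between the fingers and lamp below 0.1 N and contact force between the fingers and bluetin below 0.1 N and contact force between the fingers and redtin below 0.1 N); the robot touches nothing.
It fails at once if the carabiner is moved by more than 30 mm (distance of carabiner from where it was at the start of the episode above 0.03 m).
It also fails if it takes over 128 s, if anything falls off the work surface, if the arm or the gripper's body presses on something with over 40 N, if the wrist force passes 120 N, or if a joint passes its speed limit or range.

## Working session

There is one attempt and no reset: what is moved stays moved. The work goes in short steps, Python scripts to look and compute and a shell command to move; the robot and the scene stay as the last step left them, time stands still between calls to the robot, and variables do not carry over. Pictures are saved under pics/ and viewed, at most 14 in all, crops included, and the job is handed in when it is done.

```bash
mkdir -p pics
cat > h.py <<'E'
import numpy as np, cv2
from bench import env
def ray(im,uv):
    K=im["K"];x=(uv[0]-K[0,2])/K[0,0];y=(uv[1]-K[1,2])/K[1,1];k=im["k1"];a,b=x,y
    for _ in range(20):
        s=1+k*(a*a+b*b);a,b=x/s,y/s
    T=np.array(im["camera_from_world"]);R=T[:3,:3];o=-R.T@T[:3,3]
    return o,R.T@np.array([a,-b,-1.])
def at(im,uv,z):
    o,d=ray(im,uv);return o+d*(z-o[2])/d[2]
def proj(im,p):
    T=np.array(im["camera_from_world"]);c=T[:3,:3]@p+T[:3,3];a,b=c[0]/-c[2],-c[1]/-c[2]
    s=1+im["k1"]*(a*a+b*b);K=im["K"];return K[0,0]*a*s+K[0,2],K[1,1]*b*s+K[1,2]
def img(n):
    im=env.get_image(n);im["K"]=np.array(im["K"]);return im
def save(im,n):cv2.imwrite("pics/"+n,cv2.cvtColor(im["image"],cv2.COLOR_RGB2BGR))
E
python3 - <<'E'
from h import *
np.set_printoptions(precision=4,suppress=True)
z0=dict(bay=0,brush=.012,lamp=.012,bluetin=.012,redtin=0,tray=0,cork=0,carabiner=0)
for c in("top","scene"):
    im=img(c);save(im,c+"0.png")
    for n,z in z0.items():
        for f in("tip_of",):
            for d in getattr(env,f)(c,n)[:2]:
                r,cc=d["location"];uv=(cc*560,r*420);print(c,n,round(d["confidence"],2),np.round(uv,1),at(im,uv,z)[:2])
s=env.state();print(s["time"],s["ee_pos"],s["ee_rot"],s["width"])
E
```

```text
top bay 0.89 [262.  152.9] [0.6718 0.029 ]
top brush 0.68 [282.3 184.2] [ 0.5913 -0.0197]
top brush 0.4 [333.4 251.1] [ 0.4286 -0.14  ]
top lamp 0.91 [248.6 184.4] [0.5915 0.0618]
top bluetin 0.92 [258.9 150.8] [0.6743 0.0364]
top redtin 0.89 [230.7 255.5] [0.421  0.1059]
top tray 0.68 [397.8 219.5] [ 0.5041 -0.3012]
top tray 0.47 [332.9 250.8] [ 0.4298 -0.1403]
top cork 0.64 [140.4 220.4] [0.5074 0.3256]
top carabiner 0.61 [334.2 252.4] [ 0.4259 -0.1433]
scene bay 0.59 [306.4 248. ] [0.6618 0.0355]
scene brush 0.97 [272.1 227.7] [ 0.5914 -0.015 ]
scene lamp 0.74 [299.3 212.6] [0.57   0.0605]
scene bluetin 0.55 [308.1 244.9] [0.6641 0.0372]
scene redtin 0.77 [291.7 172.7] [0.419 0.11 ]
scene tray 0.89 [135.3 238.4] [ 0.5062 -0.3009]
scene cork 0.82 [379.7 174. ] [0.5038 0.3259]
scene cork 0.69 [297.5 213.2] [0.5596 0.0616]
scene carabiner 0.79 [196.2 196.1] [ 0.4201 -0.1429]
0.9 [0.1625 0.4991 0.2423] [ 0.1567  0.9876 -0.0001 -0.    ] 0.08538439482090003
```

Run:
```python
import cv2
a=cv2.imread("pics/top0.png");cv2.imwrite("pics/top0c.png",cv2.resize(a[100:310,100:460],(800,467),interpolation=cv2.INTER_CUBIC))
```

```text
(no output)
```

View pics/top0c.png

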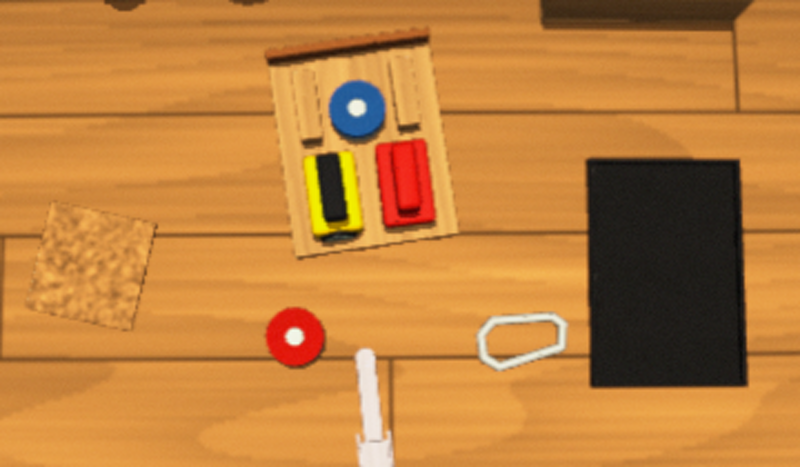

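View pics/scene0.png

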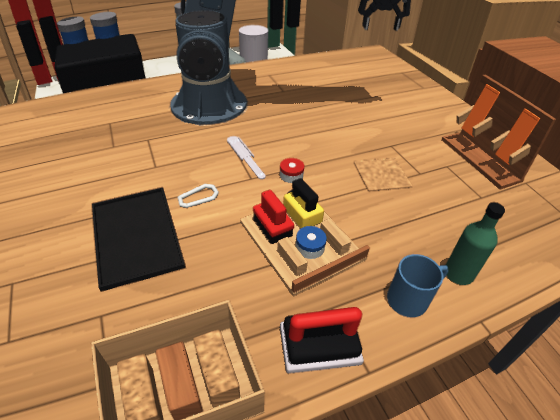

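The top view shows the stand turned slightly: lamp left (crop 332,193), brush right (405,183), blue tin behind (357,108), red tin (295,337), cork on the left, tray on the right and carabiner (522,340). The scene view agrees. Next I'll refine with segmentation.

Run:
```python
from h import *
np.set_printoptions(precision=4,suppress=True)
im=img("top");a=im["image"];hsv=cv2.cvtColor(a,cv2.COLOR_RGB2HSV);H,S,V=[hsv[...,i].astype(int) for i in range(3)]
def rect(name,m,box,z):
    x0,y0,x1,y1=box;M=np.zeros(m.shape,np.uint8);M[y0:y1,x0:x1]=m[y0:y1,x0:x1]
    n,l,st,ce=cv2.connectedComponentsWithStats(M);i=1+np.argmax(st[1:,4]);p=np.argwhere(l==i)[:,::-1].astype(np.float32)
    hull=cv2.convexHull(p)[:,0];w=np.array([at(im,q,z)[:2] for q in hull],np.float32)
    c,s,ang=cv2.minAreaRect(w);print(name,len(p),"rect",np.array(c),np.array(s),round(ang,1),"cent",at(im,ce[i],z)[:2])
red=((H<6)|(H>172))&(S>150)&(V>60)
rect("redtin",red,(215,235,250,270),.034)
rect("brush",red,(265,155,300,205),.052)
rect("bluetin",(H>95)&(H<125)&(S>100),(240,130,280,165),.046)
rect("lampyellow",(H>24)&(H<36)&(S>180),(232,160,268,210),.054)
rect("lampblack",(V<70),(240,165,258,201),.094)
rect("tray",(V<60),(350,160,450,285),.012)
rect("spotblue",(S<60)&(V>180),(250,140,270,158),.046)
rect("spotred",(S<60)&(V>180),(222,242,240,260),.034)
for f in [(297,257),(458,233)]:
    print("board front corner",at(im,(f[0]*.45+100,f[1]*.45+100),.012)[:2])
for f in [(50,202),(157,225),(132,330),(25,303)]:
    print("cork",at(im,(f[0]*.45+100,f[1]*.45+100),.006)[:2])
for n,z in dict(bay=0,brush=.012,lamp=.012,bluetin=.012,redtin=0,tray=0,cork=0).items():
    for d in env.tip_of("top",n)[:1]:
        r,cc=d["location"];print(n,round(d["confidence"],2),at(im,(cc*560,r*420),z)[:2])
T=np.array(im["camera_from_world"]);print(-T[:3,:3].T@T[:3,3])
c=cv2.resize(a[120:215,215:325],(800,691),interpolation=cv2.INTER_CUBIC)[:600]
cv2.imwrite("pics/stand.png",c[...,::-1])
```

```text
redtin 467 rect [0.4294 0.0992] [0.0586 0.0584] 89.8 cent [0.4299 0.0996]
brush 854 rect [ 0.5901 -0.0173] [0.0892 0.0538] 6.2 cent [ 0.5897 -0.0174]
bluetin 428 rect [0.6709 0.0331] [0.057  0.0583] 89.5 cent [0.6708 0.0323]
lampyellow 215 rect [0.5835 0.0406] [0.0816 0.0151] 7.2 cent [0.5833 0.0405]
lampblack 296 rect [0.5788 0.0581] [0.0689 0.0223] 8.4 cent [0.5783 0.058 ]
tray 6961 rect [ 0.4972 -0.302 ] [0.1694 0.2454] 89.5 cent [ 0.4959 -0.3015]
spotblue 46 rect [0.6732 0.0319] [0.0166 0.0146] 89.6 cent [0.6733 0.0326]
spotred 41 rect [0.4305 0.1004] [0.0141 0.014 ] 89.5 cent [0.4305 0.0998]
board front corner [0.5159 0.0979]
board front corner [ 0.5405 -0.0765]
cork [0.5794 0.3697]
cork [0.5529 0.2511]
cork [0.4388 0.2768]
cork [0.4687 0.3945]
bay 0.87 [0.6676 0.0301]
brush 0.68 [ 0.5919 -0.0132]
lamp 0.97 [0.5776 0.0623]
bluetin 0.61 [0.6777 0.0308]
redtin 0.57 [0.4267 0.0985]
tray 0.67 [ 0.5023 -0.3057]
cork 0.98 [0.504  0.3205]
[0.3857 0.0128 1.2657]
```

View pics/stand.png

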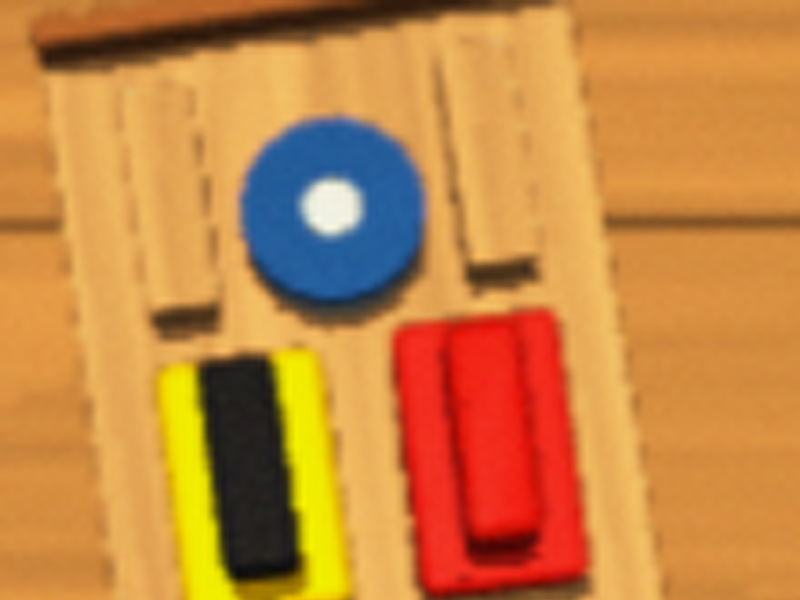

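```bash
cat >> h.py <<'E'
from scipy.spatial.transform import Rotation as Ro
def go(x,y,z,ang,s=None):
    "shift and turn in tool axes to a world TCP position, tool y at ang deg, pointing down"
    s=s or env.state();R=Ro.from_quat(s["ee_rot"]);p=np.array([x,y,z])-s["ee_pos"];a=np.radians(ang)
    yt=np.array([np.cos(a),np.sin(a),0]);zt=np.array([0,0,-1.]);G=Ro.from_matrix(np.c_[np.cross(yt,zt),yt,zt])
    print("rot",np.round((R.inv()*G).as_rotvec(),4),"shift",np.round(R.inv().apply(p),4),"q",np.round(s["q"],2))
E
echo '[{"rz":-0.188, "jaw":0.05}, {"rz":-0.376, "jaw":0.05}, {"rz":-0.454, "jaw":0.05}]' | python3 -m crank 40
python3 -c "
from h import *
go(.590,-.0173,.2,98)"
```

```text
time: 1.68
ee_pos: [0.1625, 0.4991, 0.2423]
ee_rot: [-0.072, 0.997, -0.0, -0.0]
ft_force: [0.2, -0.2, 0.6]
width: 0.0502
grip_force: 0.0
rot [-0.0001 -0.0001  0.0037] shift [-0.3493 -0.5722  0.0423] q [ 1.26  0.24 -0.01  1.32  0.    1.11]
```

```bash
echo '[{"rz":0.004, "tx":-0.03, "ty":-0.05, "tz":0.02, "jaw":0.05}, {"rz":0.004, "tx":-0.061, "ty":-0.1, "tz":0.02, "jaw":0.05}, {"rz":0.004, "tx":-0.091, "ty":-0.15, "tz":0.02, "jaw":0.05}, {"rz":0.004, "tx":-0.122, "ty":-0.2, "tz":0.03, "jaw":0.05}, {"rz":0.004, "tx":-0.152, "ty":-0.25, "tz":0.042, "jaw":0.05}]' | python3 -m crank >/dev/null
echo '[{"tx":-0.03, "ty":-0.05, "jaw":0.05}, {"tx":-0.061, "ty":-0.1, "jaw":0.05}, {"tx":-0.091, "ty":-0.15, "jaw":0.05}, {"tx":-0.122, "ty":-0.2, "jaw":0.05}, {"tx":-0.152, "ty":-0.25, "jaw":0.05}]' | python3 -m crank 
python3 -c "
from h import *
go(.590,-.0173,.13,98)"
```

```text
time: 2.92
ee_pos: [0.5332, 0.0437, 0.2005]
ee_rot: [-0.067, 0.998, 0.0, 0.0]
ft_force: [0.5, 1.0, 0.8]
width: 0.0501
grip_force: 0.0
rot [-0.      0.0006 -0.0046] shift [-0.048  -0.068   0.0705] q [ 0.08  0.27 -0.08  1.22  0.   -0.05]
```

```bash
echo '[{"rz":-0.004, "tx":-0.025, "ty":-0.035, "tz":0.02, "jaw":0.05}, {"rz":-0.004, "tx":-0.048, "ty":-0.068, "tz":0.04, "jaw":0.05}, {"rz":-0.004, "tx":-0.048, "ty":-0.068, "tz":0.07, "jaw":0.05}, {"rz":-0.004, "tx":-0.048, "ty":-0.068, "tz":0.07, "jaw":0.05}]' | python3 -m crank
python3 - <<'E'
from h import *
go(.590,-.0173,.07,98)
im=img("top");save(im,"t2.png");cv2.imwrite("pics/t2c.png",cv2.resize(im["image"][100:230,200:360],(800,650),interpolation=cv2.INTER_CUBIC)[:600,:,::-1])
E
```

```text
time: 3.42
ee_pos: [0.5873, -0.0159, 0.1282]
ee_rot: [-0.069, 0.998, 0.0, -0.002]
ft_force: [0.5, -0.1, 0.0]
width: 0.0499
grip_force: 0.0
rot [ 0.0008 -0.0046 -0.0012] shift [-0.0027 -0.0018  0.0582] q [-0.03  0.41 -0.07  1.1  -0.   -0.17]
```

View pics/t2c.png

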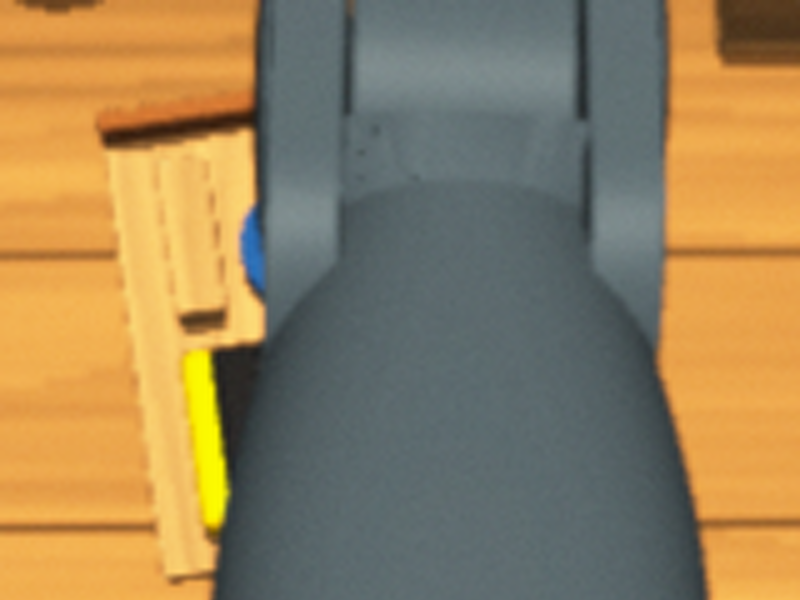

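The arm hides the brush from the top camera, with only the lamp's edge visible at crop (200,440). I'll descend and grip by the measured position.

```bash
echo '[{"tx":-0.002, "ty":-0.001, "tz":0.02, "jaw":0.05}, {"tx":-0.002, "ty":-0.001, "tz":0.04, "jaw":0.05}, {"tx":-0.002, "ty":-0.001, "tz":0.056, "jaw":0.05}, {"tx":-0.002, "ty":-0.001, "tz":0.056, "jaw":0.05}]' | python3 -m crank
echo '[{"jaw":0.01}, {"jaw":0.01}, {"jaw":0.01}, {"jaw":0.01}, {"jaw":0.01}]' | python3 -m crank 40
python3 -c "
from h import *
go(.556,-.302,.21,90)"
```

```text
time: 3.98
ee_pos: [0.5905, -0.0158, 0.0742]
ee_rot: [-0.07, 0.998, 0.0, -0.0]
ft_force: [-0.2, -0.0, 0.3]
width: 0.0496
grip_force: 0.0
time: 4.6
ee_pos: [0.5916, -0.0161, 0.0753]
ee_rot: [-0.07, 0.998, -0.0, 0.001]
ft_force: [-0.9, 1.3, 6.5]
width: 0.0257
grip_force: 45.7
rot [-0.      0.0018  0.1393] shift [ 0.0747 -0.2782 -0.1348] q [-0.03  0.45 -0.14  0.98  0.   -0.17]
```

```bash
echo '[{"tz":-0.03, "jaw":0.01}, {"tz":-0.07, "jaw":0.01}, {"tz":-0.1, "jaw":0.01}, {"tz":-0.1, "jaw":0.01}]' | python3 -m crank
echo '[{"rz":0.03, "tx":0.015, "ty":-0.05, "jaw":0.01}, {"rz":0.06, "tx":0.03, "ty":-0.1, "jaw":0.01}, {"rz":0.09, "tx":0.045, "ty":-0.16, "jaw":0.01}, {"rz":0.12, "tx":0.06, "ty":-0.22, "jaw":0.01}, {"rz":0.139, "tx":0.075, "ty":-0.26, "jaw":0.01}]' | python3 -m crank
echo '[{"ty":-0.02, "jaw":0.01}, {"ty":-0.02, "jaw":0.01}]' | python3 -m crank
python3 -c "
from h import *
go(.556,-.302,.07,90)"
```

```text
time: 5.1
ee_pos: [0.5921, -0.0163, 0.1765]
ee_rot: [-0.069, 0.998, -0.0, 0.002]
ft_force: [0.3, 1.3, -3.0]
width: 0.0253
grip_force: 44.8
time: 5.72
ee_pos: [0.5515, -0.2865, 0.1723]
ee_rot: [0.001, 1.0, 0.0, -0.001]
ft_force: [1.0, 0.1, -2.8]
width: 0.0254
grip_force: 44.6
time: 5.98
ee_pos: [0.5522, -0.3049, 0.1729]
ee_rot: [0.001, 1.0, 0.0, -0.001]
ft_force: [0.3, 0.7, -2.0]
width: 0.0255
grip_force: 44.6
rot [ 0.0009 -0.0015 -0.0013] shift [-0.0039  0.0028  0.1029] q [-0.5   0.45  0.12  1.25  0.   -0.5 ]
```

```bash
echo '[{"tx":-0.004, "ty":0.003, "tz":0.04, "jaw":0.01}, {"tx":-0.004, "ty":0.003, "tz":0.08, "jaw":0.01}, {"tx":-0.004, "ty":0.003, "tz":0.098, "jaw":0.01}, {"tx":-0.004, "ty":0.003, "tz":0.104, "jaw":0.01}, {"tx":-0.004, "ty":0.003, "tz":0.104, "jaw":0.01}]' | python3 -m crank
echo '[{"jaw":0.05}, {"jaw":0.05}, {"jaw":0.05}]' | python3 -m crank
echo '[{"tz":-0.03, "jaw":0.05}, {"tz":-0.08, "jaw":0.05}, {"tz":-0.12, "jaw":0.05}, {"tz":-0.12, "jaw":0.05}]' | python3 -m crank
python3 -c "
from h import *
go(.580,.057,.19,98)"
```

```text
time: 6.6
ee_pos: [0.557, -0.3002, 0.0705]
ee_rot: [-0.001, 1.0, 0.0, -0.0]
ft_force: [0.6, 0.0, -1.8]
width: 0.0255
grip_force: 44.6
time: 6.98
ee_pos: [0.557, -0.3013, 0.071]
ee_rot: [-0.0, 1.0, -0.0, 0.0]
ft_force: [0.2, 0.1, -0.5]
width: 0.0504
grip_force: 0.0
time: 7.48
ee_pos: [0.5583, -0.3021, 0.1943]
ee_rot: [0.0, 1.0, -0.002, 0.003]
ft_force: [1.2, -0.8, -0.2]
width: 0.0499
grip_force: 0.0
rot [-0.0037  0.0056 -0.1396] shift [-0.0217  0.3591  0.0032] q [-0.5   0.44  0.16  1.29 -0.   -0.5 ]
```

```bash
echo '[{"rz":-0.03, "tx":-0.004, "ty":0.06, "jaw":0.05}, {"rz":-0.06, "tx":-0.008, "ty":0.12, "jaw":0.05}, {"rz":-0.09, "tx":-0.012, "ty":0.18, "jaw":0.05}, {"rz":-0.12, "tx":-0.017, "ty":0.24, "jaw":0.05}, {"rz":-0.14, "tx":-0.022, "ty":0.3, "jaw":0.05}]' | python3 -m crank >/dev/null
echo '[{"tx":0.008, "ty":0.058, "tz":0.03, "jaw":0.05}, {"tx":0.008, "ty":0.058, "tz":0.05, "jaw":0.05}, {"tx":0.008, "ty":0.058, "tz":0.06, "jaw":0.05}]' | python3 -m crank
python3 - <<'E'
from h import *
go(.580,.057,.076,98)
im=img("scene");cv2.imwrite("pics/s3.png",cv2.resize(im["image"][130:320,80:400],(800,475),interpolation=cv2.INTER_CUBIC)[:,:,::-1])
for n in("brush","lamp"):
    for d in env.tip_of("scene",n)[:2]:
        r,c=d["location"];print(n,d["confidence"],at(im,(c*560,r*420),.012))
E
```

```text
time: 8.48
ee_pos: [0.5615, 0.0559, 0.1286]
ee_rot: [-0.071, 0.997, -0.0, -0.001]
ft_force: [-0.2, -0.2, 0.8]
width: 0.0499
grip_force: 0.0
rot [-0.0001 -0.0025  0.0021] shift [-0.0186 -0.0015  0.0525] q [ 0.1   0.37 -0.13  1.08 -0.   -0.04]
brush 0.91 [ 0.55330669 -0.29718898  0.012     ]
lamp 0.66 [0.56921854 0.06035558 0.012     ]
```

View pics/s3.png

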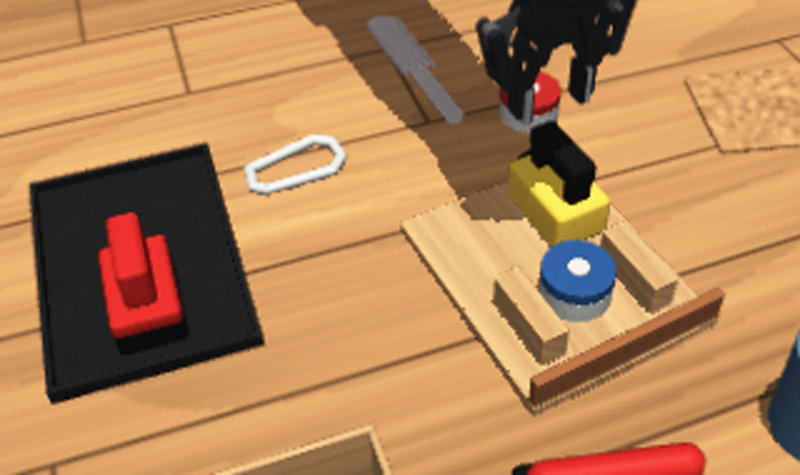

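The brush stands upright in the tray (crop 140,280), and the lamp is still on the stand below the open fingers (560,180). Now grip the lamp.

```bash
echo '[{"tx":-0.018, "ty":-0.001, "tz":0.005, "jaw":0.05}, {"tx":-0.018, "ty":-0.001, "tz":0.03, "jaw":0.05}, {"tx":-0.018, "ty":-0.001, "tz":0.05, "jaw":0.05}, {"tx":-0.018, "ty":-0.001, "tz":0.05, "jaw":0.05}]' | python3 -m crank
echo '[{"jaw":0.01}, {"jaw":0.01}, {"jaw":0.01}, {"jaw":0.01}, {"jaw":0.01}]' | python3 -m crank 40
echo '[{"tz":-0.03, "jaw":0.01}, {"tz":-0.07, "jaw":0.01}, {"tz":-0.1, "jaw":0.01}, {"tz":-0.1, "jaw":0.01}]' | python3 -m crank
python3 -c "
from h import *
go(.440,-.302,.175,90)"
```

```text
time: 9.12
ee_pos: [0.5803, 0.0558, 0.0798]
ee_rot: [-0.069, 0.998, -0.0, -0.001]
ft_force: [-1.0, 0.9, 0.7]
width: 0.0502
grip_force: 0.0
time: 9.75
ee_pos: [0.5815, 0.0569, 0.0814]
ee_rot: [-0.07, 0.998, -0.0, 0.001]
ft_force: [0.5, 0.6, 5.7]
width: 0.0256
grip_force: 41.6
time: 10.25
ee_pos: [0.5816, 0.0569, 0.1822]
ee_rot: [-0.07, 0.998, -0.0, 0.002]
ft_force: [-0.1, 0.9, -3.4]
width: 0.0254
grip_force: 42.5
rot [-1.000e-04  3.600e-03  1.402e-01] shift [ 0.1904 -0.3355  0.0067] q [ 0.1   0.36  0.01  1.21 -0.   -0.04]
```

```bash
echo '[{"rz":0.03, "tx":0.03, "ty":-0.05, "jaw":0.01}, {"rz":0.06, "tx":0.06, "ty":-0.1, "jaw":0.01}, {"rz":0.09, "tx":0.09, "ty":-0.15, "jaw":0.01}, {"rz":0.12, "tx":0.12, "ty":-0.2, "jaw":0.01}, {"rz":0.14, "tx":0.15, "ty":-0.255, "jaw":0.01}]' | python3 -m crank >/dev/null
echo '[{"tx":0.025, "ty":-0.05, "jaw":0.01}, {"tx":0.03, "ty":-0.075, "jaw":0.01}, {"tx":0.03, "ty":-0.075, "jaw":0.01}, {"tx":0.03, "ty":-0.075, "jaw":0.01}]' | python3 -m crank
python3 -c "
from h import *
go(.440,-.302,.0750,90)"
```

```text
time: 11.38
ee_pos: [0.4373, -0.2908, 0.1792]
ee_rot: [-0.0, 1.0, 0.001, -0.001]
ft_force: [0.0, 0.3, -2.0]
width: 0.0259
grip_force: 40.8
rot [ 0.0013 -0.0016  0.0001] shift [-0.0028 -0.0113  0.1042] q [-0.59  0.27 -0.14  1.17  0.   -0.59]
```

```bash
echo '[{"tx":-0.003, "ty":-0.011, "tz":0.04, "jaw":0.01}, {"tx":-0.003, "ty":-0.011, "tz":0.08, "jaw":0.01}, {"tx":-0.003, "ty":-0.011, "tz":0.098, "jaw":0.01}, {"tx":-0.003, "ty":-0.011, "tz":0.104, "jaw":0.01}, {"tx":-0.003, "ty":-0.011, "tz":0.104, "jaw":0.01}]' | python3 -m crank
echo '[{"jaw":0.05}, {"jaw":0.05}, {"jaw":0.05}, {"jaw":0.05}]' | python3 -m crank
echo '[{"tz":-0.03, "jaw":0.05}, {"tz":-0.08, "jaw":0.05}, {"tz":-0.12, "jaw":0.05}, {"tz":-0.12, "jaw":0.08}]' | python3 -m crank
python3 - <<'E'
from h import *
go(.6725,.0322,.15,8)
im=img("scene");cv2.imwrite("pics/s4.png",cv2.resize(im["image"][150:320,80:400],(800,425),interpolation=cv2.INTER_CUBIC)[:,:,::-1])
E
```

```text
time: 12.0
ee_pos: [0.4411, -0.3019, 0.0764]
ee_rot: [-0.001, 1.0, 0.0, -0.0]
ft_force: [0.9, 1.1, -1.5]
width: 0.0255
grip_force: 40.9
time: 12.5
ee_pos: [0.4409, -0.3027, 0.0766]
ee_rot: [-0.0, 1.0, -0.0, 0.0]
ft_force: [0.1, 0.2, 0.5]
width: 0.0502
grip_force: 0.0
time: 13.0
ee_pos: [0.4422, -0.3036, 0.1996]
ee_rot: [-0.0, 1.0, -0.002, 0.002]
ft_force: [0.4, 0.0, -0.0]
width: 0.0661
grip_force: 0.0
rot [6.0000e-04 6.4000e-03 1.4312e+00] shift [-0.2301  0.336   0.0495] q [-0.6   0.27 -0.08  1.21 -0.   -0.6 ]
```

View pics/s4.png

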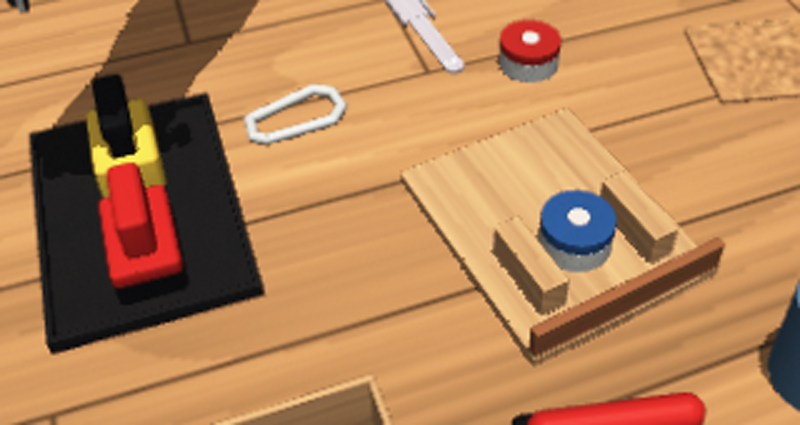

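Both stand upright in the tray (lamp at crop 125,130, brush 140,230), and the blue tin, red tin and carabiner are untouched. Next, the blue tin.

```bash
echo '[{"rz":0.18, "tx":-0.03, "ty":0.045, "jaw":0.08}, {"rz":0.36, "tx":-0.06, "ty":0.09, "jaw":0.08}, {"rz":0.54, "tx":-0.09, "ty":0.135, "jaw":0.08}, {"rz":0.72, "tx":-0.12, "ty":0.18, "jaw":0.08}, {"rz":0.9, "tx":-0.15, "ty":0.225, "jaw":0.08}]' | python3 -m crank
python3 -c "
from h import *
go(.6725,.0322,.13,8)"
```

```text
time: 13.68
ee_pos: [0.5909, -0.0759, 0.1948]
ee_rot: [0.438, 0.899, -0.0, -0.001]
ft_force: [-0.1, -0.6, 0.2]
width: 0.0801
grip_force: 0.0
rot [-0.0019 -0.0009  0.5251] shift [0.0347 0.131  0.0646] q [-0.13  0.38  0.07  1.26 -0.    0.78]
```

```bash
echo '[{"rz":0.18, "tx":0.012, "ty":0.045, "jaw":0.08}, {"rz":0.36, "tx":0.024, "ty":0.09, "tz":0.02, "jaw":0.08}, {"rz":0.525, "tx":0.035, "ty":0.131, "tz":0.04, "jaw":0.08}, {"rz":0.525, "tx":0.035, "ty":0.131, "tz":0.064, "jaw":0.08}, {"rz":0.525, "tx":0.035, "ty":0.131, "tz":0.064, "jaw":0.08}]' | python3 -m crank
python3 - <<'E'
from h import *
go(.6725,.0322,.027,8)
im=img("scene");cv2.imwrite("pics/s5.png",cv2.resize(im["image"][170:300,230:390],(738,600),interpolation=cv2.INTER_CUBIC)[:,:,::-1])
E
```

```text
time: 14.3
ee_pos: [0.6696, 0.0317, 0.1287]
ee_rot: [0.653, 0.757, -0.002, -0.002]
ft_force: [0.2, -0.3, 0.1]
width: 0.0803
grip_force: 0.0
rot [-0.0064 -0.0004  0.0074] shift [0.     0.0036 0.1017] q [ 0.05  0.54  0.17  1.2  -0.    1.47]
```

View pics/s5.png

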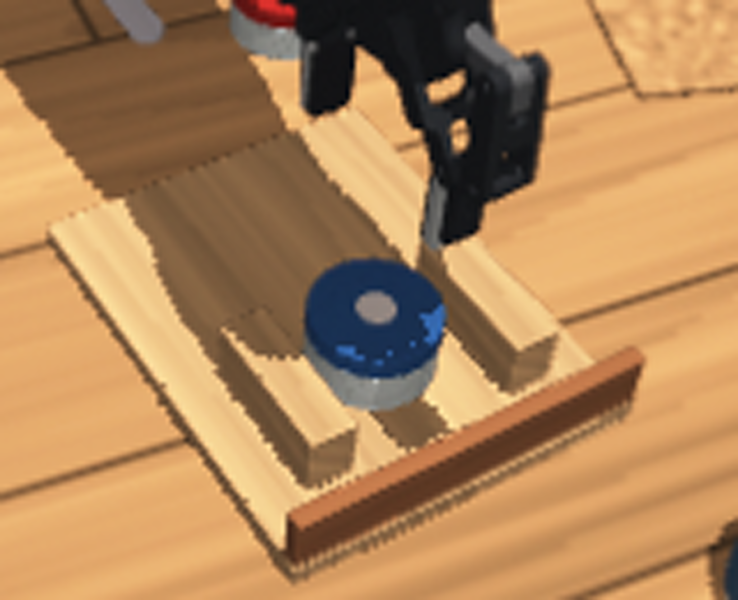

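The fingers sit above the tin, front and back (tin at crop 375,330), in line with the stand. Descend in stages.

```bash
echo '[{"rz":0.007, "ty":0.003, "tz":0.03, "jaw":0.08}, {"rz":0.007, "ty":0.003, "tz":0.06, "jaw":0.08}, {"rz":0.007, "ty":0.003, "tz":0.085, "jaw":0.08}, {"rz":0.007, "ty":0.003, "tz":0.085, "jaw":0.08}]' | python3 -m crank
echo '[{"tz":0.01, "jaw":0.08}, {"tz":0.015, "jaw":0.08}, {"tz":0.015, "jaw":0.08}]' | python3 -m crank
echo '[{"jaw":0.05}, {"jaw":0.05}, {"jaw":0.05}, {"jaw":0.05}, {"jaw":0.05}]' | python3 -m crank 40
```

```text
time: 14.85
ee_pos: [0.6733, 0.031, 0.0465]
ee_rot: [0.657, 0.754, -0.001, -0.001]
ft_force: [-0.1, 0.2, -0.1]
width: 0.0797
grip_force: 0.0
time: 15.22
ee_pos: [0.6745, 0.0317, 0.0325]
ee_rot: [0.656, 0.754, -0.0, 0.0]
ft_force: [-0.2, -0.1, 0.6]
width: 0.0801
grip_force: 0.0
time: 15.85
ee_pos: [0.6748, 0.0318, 0.0331]
ee_rot: [0.656, 0.755, 0.0, 0.0]
ft_force: [-0.7, 0.1, 5.0]
width: 0.0604
grip_force: 43.8
```

```bash
echo '[{"tz":-0.03, "jaw":0.05}, {"tz":-0.07, "jaw":0.05}, {"tz":-0.1, "jaw":0.05}, {"tz":-0.1, "jaw":0.05}]' | python3 -m crank
python3 - <<'E'
from h import *
go(.508,.323,.13,8)
im=img("top");a=im["image"];f=a[185:260,95:185].copy()
import scipy.optimize as so
# cork detection by network and by corners
cv2.imwrite("pics/cork.png",cv2.resize(f,(720,600),interpolation=cv2.INTER_CUBIC)[:,:,::-1])
for c in("top","scene"):
    im=img(c)
    for d in env.tip_of(c,"cork")[:1]:
        r,cc=d["location"];print(c,d["confidence"],at(im,(cc*560,r*420),0)[:2])
    for d in env.look_for(c,"cork")[:1]:
        r,cc=d["location"];print(c,d["confidence"],at(im,(cc*560,r*420),.006)[:2])
E
```

```text
time: 16.35
ee_pos: [0.676, 0.0319, 0.1348]
ee_rot: [0.656, 0.755, 0.002, 0.002]
ft_force: [0.4, 0.3, -1.5]
width: 0.06
grip_force: 44.2
rot [ 0.0045  0.0005 -0.0006] shift [ 0.3116 -0.126   0.0041] q [ 0.05  0.54  0.18  1.21 -0.    1.48]
top 0.93 [0.5076782 0.324876 ]
top 0.61 [0.51024724 0.32168151]
scene 0.67 [0.50980002 0.32819594]
scene 0.56 [0.51280913 0.32061171]
```

View pics/cork.png

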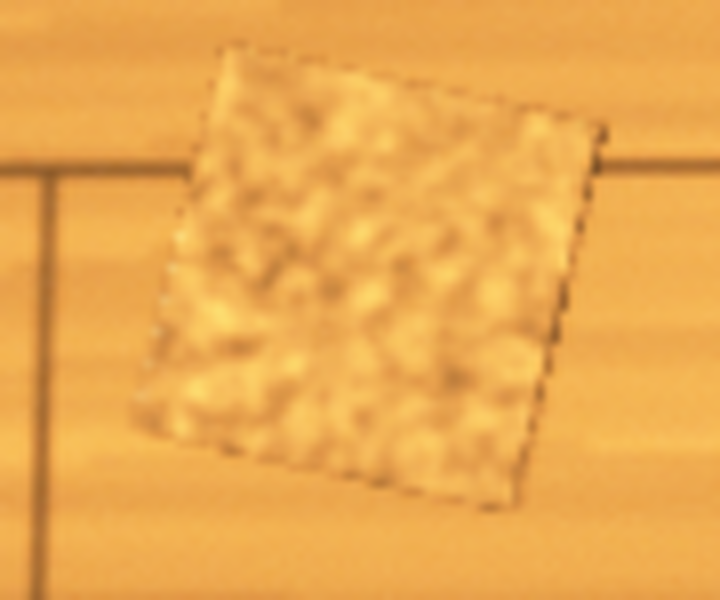

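The cork mat's corners (230,45), (605,125), (515,510), (135,430) give a middle that matches (0.509, 0.323).

```bash
echo '[{"tx":0.05, "ty":-0.02, "jaw":0.05}, {"tx":0.1, "ty":-0.04, "jaw":0.05}, {"tx":0.15, "ty":-0.06, "jaw":0.05}, {"tx":0.2, "ty":-0.08, "jaw":0.05}, {"tx":0.25, "ty":-0.1, "jaw":0.05}]' | python3 -m crank >/dev/null
echo '[{"tx":0.04, "ty":-0.018, "jaw":0.05}, {"tx":0.061, "ty":-0.025, "tz":0.01, "jaw":0.05}, {"tx":0.061, "ty":-0.025, "tz":0.04, "jaw":0.05}, {"tx":0.061, "ty":-0.025, "tz":0.07, "jaw":0.05}, {"tx":0.061, "ty":-0.025, "tz":0.07, "jaw":0.05}]' | python3 -m crank
python3 -c "
from h import *
go(.509,.323,.028,8)"
```

```text
time: 17.95
ee_pos: [0.5062, 0.321, 0.0595]
ee_rot: [0.656, 0.754, -0.003, -0.001]
ft_force: [1.3, -0.7, -0.7]
width: 0.0602
grip_force: 44.1
rot [-0.0049  0.0025 -0.0011] shift [0.0017 0.0032 0.0315] q [ 0.57  0.48 -0.14  0.96 -0.    2.  ]
```

```bash
echo '[{"tx":0.001, "ty":0.002, "tz":0.015, "jaw":0.05}, {"tx":0.001, "ty":0.002, "tz":0.026, "jaw":0.05}, {"tx":0.001, "ty":0.002, "tz":0.03, "jaw":0.05}, {"tx":0.001, "ty":0.002, "tz":0.03, "jaw":0.05}]' | python3 -m crank
echo '[{"jaw":0.08}, {"jaw":0.08}, {"jaw":0.08}, {"jaw":0.08}]' | python3 -m crank
echo '[{"tz":-0.03, "jaw":0.08}, {"tz":-0.07, "jaw":0.08}, {"tz":-0.1, "jaw":0.08}, {"tz":-0.1, "jaw":0.08}]' | python3 -m crank
python3 -c "
from h import *
go(.4303,.0997,.13,8)"
```

```text
time: 18.45
ee_pos: [0.5094, 0.3236, 0.0322]
ee_rot: [0.656, 0.754, -0.0, -0.0]
ft_force: [0.5, 1.0, -1.2]
width: 0.0599
grip_force: 44.2
time: 18.95
ee_pos: [0.5096, 0.3238, 0.0325]
ee_rot: [0.656, 0.755, 0.0, 0.0]
ft_force: [-0.1, 0.1, 0.9]
width: 0.0798
grip_force: 0.0
time: 19.45
ee_pos: [0.5107, 0.3245, 0.1348]
ee_rot: [0.656, 0.754, 0.002, 0.001]
ft_force: [1.0, 0.5, -0.8]
width: 0.0805
grip_force: 0.0
rot [ 0.0042 -0.0018 -0.0006] shift [-0.2115 -0.1108  0.004 ] q [ 0.57  0.42 -0.02  1.12 -0.    2.  ]
```

```bash
echo '[{"tx":-0.05, "ty":-0.026, "jaw":0.08}, {"tx":-0.1, "ty":-0.052, "jaw":0.08}, {"tx":-0.15, "ty":-0.078, "jaw":0.08}, {"tx":-0.2, "ty":-0.104, "jaw":0.08}, {"tx":-0.2115, "ty":-0.111, "tz":0.01, "jaw":0.08}]' | python3 -m crank >/dev/null
echo '[{"tz":0.02, "jaw":0.08}, {"tz":0.04, "jaw":0.08}, {"tz":0.04, "jaw":0.08}]' | python3 -m crank
python3 - <<'E'
from h import *
go(.4303,.0997,.021,8)
im=img("scene");cv2.imwrite("pics/s6.png",cv2.resize(im["image"][130:280,240:440],(800,600),interpolation=cv2.INTER_CUBIC)[:,:,::-1])
print(env.tip_of("top","bluetin")[:1])
im=img("top");print([ (d["confidence"],at(im,(d["location"][1]*560,d["location"][0]*420),.006)[:2]) for d in env.tip_of("top","bluetin")[:2]])
E
```

```text
time: 20.45
ee_pos: [0.4277, 0.0989, 0.0806]
ee_rot: [0.656, 0.755, -0.001, -0.001]
ft_force: [0.1, -0.3, 0.1]
width: 0.08
grip_force: 0.0
rot [-0.0035  0.0003 -0.0003] shift [0.0004 0.0029 0.0596] q [ 0.23  0.22 -0.49  0.87  0.    1.66]
[{'location': [0.4817, 0.7093], 'confidence': 0.58}]
[]
```

View pics/s6.png

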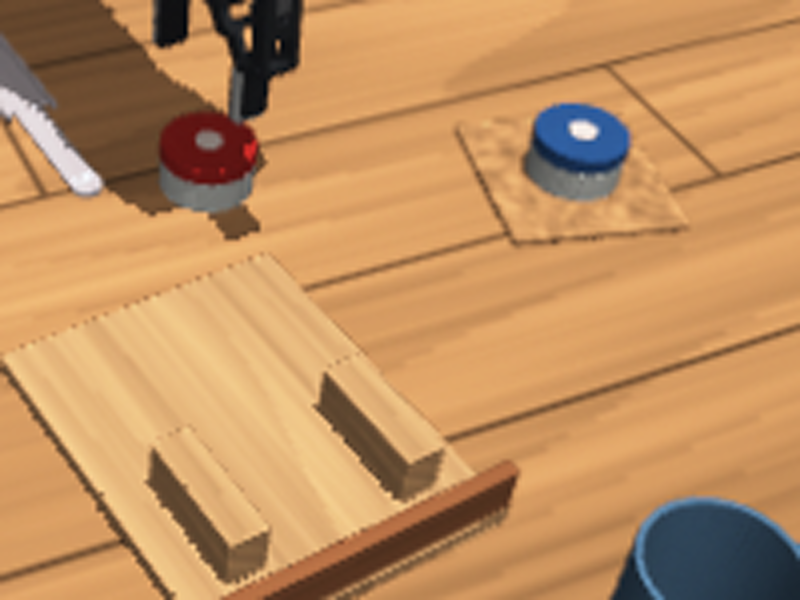

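The blue tin stands upright in the middle of the cork (spot at crop 583,130), and the open fingers are over the red tin (208,160). Now grip the red one.

```bash
echo '[{"ty":0.002, "tz":0.03, "jaw":0.08}, {"ty":0.002, "tz":0.05, "jaw":0.08}, {"ty":0.002, "tz":0.056, "jaw":0.08}, {"ty":0.002, "tz":0.056, "jaw":0.08}]' | python3 -m crank
echo '[{"jaw":0.05}, {"jaw":0.05}, {"jaw":0.05}, {"jaw":0.05}, {"jaw":0.05}]' | python3 -m crank 40
echo '[{"tz":-0.03, "jaw":0.05}, {"tz":-0.07, "jaw":0.05}, {"tz":-0.11, "jaw":0.05}, {"tz":-0.11, "jaw":0.05}]' | python3 -m crank
python3 - <<'E'
from h import *
go(.6735,.0316,.13,8)
im=img("scene");print(at(im,(385.75,162.5),.040))
E
```

```text
time: 21.15
ee_pos: [0.4311, 0.0993, 0.0267]
ee_rot: [0.656, 0.755, 0.0, 0.0]
ft_force: [-0.3, -0.1, -0.8]
width: 0.0799
grip_force: 0.0
time: 21.78
ee_pos: [0.4314, 0.0993, 0.0274]
ee_rot: [0.656, 0.755, 0.001, 0.001]
ft_force: [-1.9, -0.6, 6.3]
width: 0.0601
grip_force: 41.9
time: 22.28
ee_pos: [0.4329, 0.0996, 0.1395]
ee_rot: [0.656, 0.754, 0.003, 0.002]
ft_force: [0.6, -0.4, -1.9]
width: 0.0599
grip_force: 44.9
rot [ 0.0063 -0.0005 -0.0006] shift [-0.1007  0.2288  0.0109] q [ 0.23  0.16 -0.39  1.01 -0.    1.66]
[0.50851064 0.3313762  0.04      ]
```

```bash
echo '[{"tx":-0.02, "ty":0.046, "jaw":0.05}, {"tx":-0.04, "ty":0.092, "jaw":0.05}, {"tx":-0.06, "ty":0.137, "jaw":0.05}, {"tx":-0.08, "ty":0.183, "jaw":0.05}, {"tx":-0.1, "ty":0.229, "jaw":0.05}]' | python3 -m crank >/dev/null
echo '[{"tz":0.02, "jaw":0.05}, {"tz":0.04, "jaw":0.05}, {"tz":0.06, "jaw":0.05}, {"tz":0.06, "jaw":0.05}]' | python3 -m crank
python3 - <<'E'
from h import *
go(.6738,.0318,.0394,8)
im=img("top")
for n in("bluetin","cork"):
    print(n,[ (d["confidence"],at(im,(d["location"][1]*560,d["location"][0]*420),.006)[:2]) for d in env.tip_of("top",n)[:2]])
a=im["image"];hsv=cv2.cvtColor(a,cv2.COLOR_RGB2HSV);m=(hsv[...,0]>95)&(hsv[...,0]<125)&(hsv[...,1]>100);m[:,:110]=0;m[:,175:]=0;m[:190]=0;m[250:]=0
p=np.argwhere(m);print(len(p),at(im,p.mean(0)[::-1],.04),at(im,(141.4,219.7),.006))
E
```

```text
time: 23.45
ee_pos: [0.6695, 0.0317, 0.0733]
ee_rot: [0.656, 0.754, -0.002, -0.002]
ft_force: [0.1, -0.4, -1.8]
width: 0.06
grip_force: 44.8
rot [-0.0054 -0.0004 -0.0007] shift [-0.0005  0.0044  0.0339] q [ 0.05  0.58  0.08  1.08 -0.    1.48]
bluetin [(0.59, array([0.5102756 , 0.32537293]))]
cork [(0.85, array([0.50655794, 0.31915065]))]
455 [0.50990799 0.32311364 0.04      ] [0.50851844 0.32164776 0.006     ]
```

The blue tin is within about 2 mm of the cork's middle. Now place the red tin.

```bash
echo '[{"ty":0.003, "tz":0.015, "jaw":0.05}, {"ty":0.003, "tz":0.026, "jaw":0.05}, {"ty":0.003, "tz":0.032, "jaw":0.05}, {"ty":0.003, "tz":0.032, "jaw":0.05}]' | python3 -m crank
echo '[{"jaw":0.08}, {"jaw":0.08}, {"jaw":0.08}, {"jaw":0.08}]' | python3 -m crank
echo '[{"tz":-0.03, "jaw":0.08}, {"tz":-0.07, "jaw":0.08}, {"tz":-0.13, "jaw":0.08}, {"tz":-0.15, "jaw":0.08}, {"tz":-0.15, "jaw":0.06}]' | python3 -m crank
python3 -c "
from h import *
go(.44,-.302,.19,90)"
```

```text
time: 24.1
ee_pos: [0.674, 0.0322, 0.0435]
ee_rot: [0.656, 0.754, -0.001, -0.0]
ft_force: [-0.4, 0.5, -0.6]
width: 0.0601
grip_force: 44.8
time: 24.6
ee_pos: [0.6745, 0.0323, 0.0445]
ee_rot: [0.656, 0.755, 0.0, 0.0]
ft_force: [-0.2, -0.4, 0.6]
width: 0.08
grip_force: 0.0
time: 25.22
ee_pos: [0.6754, 0.0323, 0.1962]
ee_rot: [0.656, 0.755, 0.001, 0.001]
ft_force: [-1.2, -0.3, 0.2]
width: 0.0638
grip_force: 0.0
rot [ 0.0027  0.0029 -1.4318] shift [-0.2985 -0.2795  0.0053] q [ 0.05  0.52  0.3   1.35 -0.    1.48]
```

```bash
echo '[{"rz":-0.18, "tx":-0.05, "ty":-0.026, "jaw":0.05}, {"rz":-0.36, "tx":-0.1, "ty":-0.052, "jaw":0.05}, {"rz":-0.54, "tx":-0.15, "ty":-0.078, "jaw":0.05}, {"rz":-0.72, "tx":-0.2, "ty":-0.104, "jaw":0.05}, {"rz":-0.9, "tx":-0.25, "ty":-0.13, "jaw":0.05}]' | python3 -m crank
python3 - <<'E'
from h import *
go(.557,-.302,.13,90)
im=img("top");hsv=cv2.cvtColor(im["image"],cv2.COLOR_RGB2HSV);H,S,V=[hsv[...,i].astype(int) for i in range(3)]
for d in env.tip_of("top","redtin")[:2]:print(d["confidence"],at(im,(d["location"][1]*560,d["location"][0]*420),.012)[:2])
m=((H<6)|(H>172))&(S>150)&(V>60)
for nm,b,z in(("redtin",(240,130,280,168),.046),("brush",(350,160,450,285),.045)):
    M=np.zeros(m.shape,bool);M[b[1]:b[3],b[0]:b[2]]=m[b[1]:b[3],b[0]:b[2]];p=np.argwhere(M);print(nm,len(p),at(im,p.mean(0)[::-1],z) if len(p) else 0)
cv2.imwrite("pics/t7.png",cv2.resize(im["image"][110:290,220:460],(800,600),interpolation=cv2.INTER_CUBIC)[:,:,::-1])
E
```

```text
time: 25.85
ee_pos: [0.5788, -0.2346, 0.1924]
ee_rot: [0.26, 0.966, 0.0, -0.001]
ft_force: [0.6, -0.6, -0.6]
width: 0.05
grip_force: 0.0
rot [ 2.000e-04 -2.600e-03 -5.258e-01] shift [-0.0151 -0.0692  0.0624] q [-0.39  0.43  0.14  1.29 -0.    0.14]
0.87 [0.67104824 0.03127265]
redtin 443 [0.67269171 0.03251052 0.046     ]
brush 46 [ 0.58682069 -0.27862035  0.045     ]
```

View pics/t7.png

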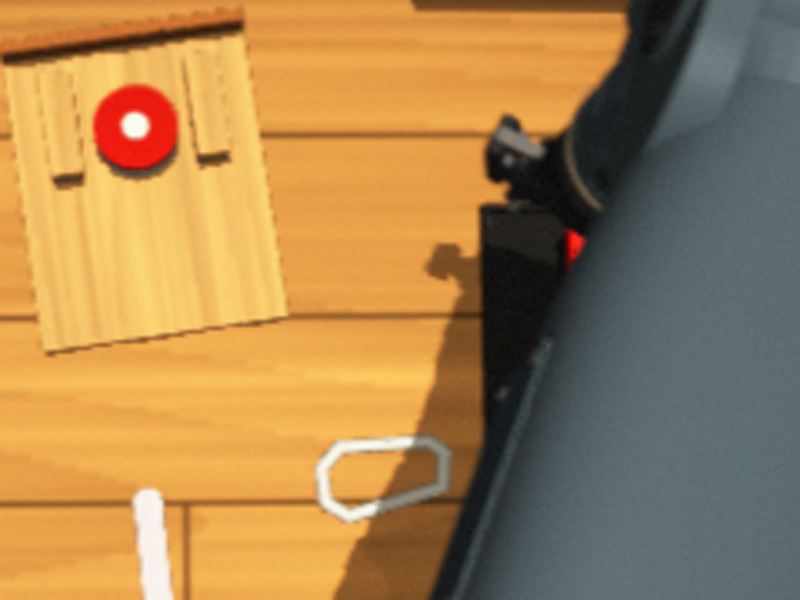

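The red tin stands squarely in its place (135,127), where the blue one was, and the carabiner is untouched at (385,477). Next, take the brush back.

```bash
echo '[{"rz":-0.18, "tx":-0.007, "ty":-0.035, "jaw":0.05}, {"rz":-0.36, "tx":-0.015, "ty":-0.069, "jaw":0.05}, {"rz":-0.526, "tx":-0.015, "ty":-0.069, "tz":0.03, "jaw":0.05}, {"rz":-0.526, "tx":-0.015, "ty":-0.069, "tz":0.062, "jaw":0.05}, {"rz":-0.526, "tx":-0.015, "ty":-0.069, "tz":0.062, "jaw":0.05}]' | python3 -m crank
python3 -c "
from h import *
go(.557,-.3015,.07,90)"
```

```text
time: 26.58
ee_pos: [0.5562, -0.299, 0.1286]
ee_rot: [0.003, 1.0, 0.002, -0.003]
ft_force: [-0.3, 0.7, 0.2]
width: 0.0501
grip_force: 0.0
rot [ 0.0032 -0.0061 -0.0065] shift [-0.0011 -0.0026  0.0586] q [-0.49  0.48  0.05  1.15 -0.   -0.49]
```

```bash
echo '[{"rz":-0.005, "ty":-0.002, "tz":0.02, "jaw":0.05}, {"rz":-0.005, "ty":-0.002, "tz":0.04, "jaw":0.05}, {"rz":-0.005, "ty":-0.002, "tz":0.055, "jaw":0.05}, {"rz":-0.005, "ty":-0.002, "tz":0.055, "jaw":0.05}]' | python3 -m crank
echo '[{"jaw":0.01}, {"jaw":0.01}, {"jaw":0.01}, {"jaw":0.01}, {"jaw":0.01}]' | python3 -m crank 40
echo '[{"tz":-0.03, "jaw":0.01}, {"tz":-0.07, "jaw":0.01}, {"tz":-0.11, "jaw":0.01}, {"tz":-0.11, "jaw":0.01}]' | python3 -m crank
python3 -c "
from h import *
go(.5916,-.0161,.18,98)"
```

```text
time: 27.08
ee_pos: [0.5579, -0.3019, 0.0767]
ee_rot: [0.0, 1.0, 0.0, -0.001]
ft_force: [-0.9, 0.5, 0.3]
width: 0.05
grip_force: 0.0
time: 27.7
ee_pos: [0.5588, -0.3025, 0.0782]
ee_rot: [0.0, 1.0, -0.0, 0.001]
ft_force: [0.0, 0.7, 5.4]
width: 0.0249
grip_force: 45.9
time: 28.2
ee_pos: [0.5595, -0.3032, 0.1905]
ee_rot: [0.0, 1.0, -0.001, 0.002]
ft_force: [1.3, 0.1, -2.5]
width: 0.0249
grip_force: 45.1
rot [-0.0031  0.0043 -0.1405] shift [-0.0318  0.2872  0.0098] q [-0.5   0.45  0.16  1.28 -0.   -0.5 ]
```

```bash
echo '[{"rz":-0.03, "tx":-0.007, "ty":0.058, "jaw":0.01}, {"rz":-0.06, "tx":-0.014, "ty":0.116, "jaw":0.01}, {"rz":-0.09, "tx":-0.021, "ty":0.174, "jaw":0.01}, {"rz":-0.12, "tx":-0.028, "ty":0.232, "jaw":0.01}, {"rz":-0.14, "tx":-0.034, "ty":0.287, "jaw":0.01}]' | python3 -m crank 
echo '[{"tz":0.03, "jaw":0.01}, {"tz":0.06, "jaw":0.01}, {"tz":0.075, "jaw":0.01}, {"tz":0.075, "jaw":0.01}]' | python3 -m crank
python3 -c "
from h import *
go(.593,-.016,.085,98)"
```

```text
time: 28.82
ee_pos: [0.5918, -0.0136, 0.1859]
ee_rot: [-0.07, 0.998, -0.0, -0.001]
ft_force: [0.2, -0.2, -2.1]
width: 0.0251
grip_force: 45.0
time: 29.32
ee_pos: [0.5915, -0.0156, 0.1109]
ee_rot: [-0.069, 0.998, 0.0, -0.001]
ft_force: [0.3, 0.3, -2.4]
width: 0.025
grip_force: 45.0
rot [ 0.0003 -0.0029 -0.0008] shift [-0.0015 -0.0006  0.0259] q [-0.03  0.42 -0.09  1.06 -0.   -0.17]
```

```bash
echo '[{"tx":-0.001, "tz":0.012, "jaw":0.01}, {"tx":-0.001, "tz":0.02, "jaw":0.01}, {"tx":-0.001, "tz":0.025, "jaw":0.01}, {"tx":-0.001, "tz":0.025, "jaw":0.01}]' | python3 -m crank
echo '[{"jaw":0.05}, {"jaw":0.05}, {"jaw":0.05}, {"jaw":0.05}]' | python3 -m crank
echo '[{"tz":-0.03, "jaw":0.05}, {"tz":-0.08, "jaw":0.05}, {"tz":-0.11, "jaw":0.05}, {"tz":-0.11, "jaw":0.05}]' | python3 -m crank
python3 -c "
from h import *
go(.441,-.3027,.19,90)"
```

```text
time: 29.82
ee_pos: [0.5933, -0.0153, 0.087]
ee_rot: [-0.07, 0.998, -0.0, -0.0]
ft_force: [-0.2, -0.5, -3.1]
width: 0.0251
grip_force: 45.1
time: 30.32
ee_pos: [0.5936, -0.0153, 0.0875]
ee_rot: [-0.07, 0.998, -0.0, 0.0]
ft_force: [0.4, 0.5, -0.4]
width: 0.05
grip_force: 0.0
time: 30.82
ee_pos: [0.5948, -0.0153, 0.1999]
ee_rot: [-0.07, 0.998, -0.0, 0.002]
ft_force: [0.6, -0.1, -0.9]
width: 0.05
grip_force: 0.0
rot [-0.0006  0.0047  0.1392] shift [ 0.1923 -0.2632  0.0093] q [-0.03  0.37  0.07  1.26 -0.   -0.16]
```

```bash
echo '[{"rz":0.03, "tx":0.036, "ty":-0.05, "jaw":0.05}, {"rz":0.06, "tx":0.072, "ty":-0.1, "jaw":0.05}, {"rz":0.09, "tx":0.108, "ty":-0.15, "jaw":0.05}, {"rz":0.12, "tx":0.144, "ty":-0.2, "jaw":0.05}, {"rz":0.139, "tx":0.18, "ty":-0.248, "jaw":0.05}]' | python3 -m crank >/dev/null
echo '[{"tx":0.012, "ty":-0.014, "jaw":0.05}, {"tx":0.012, "ty":-0.014, "tz":0.03, "jaw":0.05}, {"tx":0.012, "ty":-0.014, "tz":0.06, "jaw":0.05}, {"tx":0.012, "ty":-0.014, "tz":0.06, "jaw":0.05}]' | python3 -m crank
python3 -c "
from h import *
go(.441,-.3027,.0766,90)"
```

```text
time: 31.95
ee_pos: [0.4362, -0.2984, 0.135]
ee_rot: [-0.0, 1.0, 0.001, -0.002]
ft_force: [-0.7, 0.2, 0.7]
width: 0.0501
grip_force: 0.0
rot [ 0.003  -0.0042  0.0007] shift [-0.005  -0.0045  0.0584] q [-0.6   0.31 -0.2   1.07  0.   -0.6 ]
```

```bash
echo '[{"tx":-0.004, "ty":-0.003, "tz":0.02, "jaw":0.05}, {"tx":-0.004, "ty":-0.003, "tz":0.04, "jaw":0.05}, {"tx":-0.004, "ty":-0.003, "tz":0.055, "jaw":0.05}, {"tx":-0.004, "ty":-0.003, "tz":0.055, "jaw":0.05}]' | python3 -m crank
echo '[{"jaw":0.01}, {"jaw":0.01}, {"jaw":0.01}, {"jaw":0.01}, {"jaw":0.01}]' | python3 -m crank 40
echo '[{"tz":-0.03, "jaw":0.01}, {"tz":-0.07, "jaw":0.01}, {"tz":-0.12, "jaw":0.01}, {"tz":-0.12, "jaw":0.01}]' | python3 -m crank
python3 - <<'E'
from h import *
go(.5815,.0569,.19,98)
im=img("scene");cv2.imwrite("pics/s8.png",cv2.resize(im["image"][130:320,80:400],(800,475),interpolation=cv2.INTER_CUBIC)[:,:,::-1])
E
```

```text
time: 32.45
ee_pos: [0.4414, -0.3024, 0.0819]
ee_rot: [-0.0, 1.0, 0.0, -0.001]
ft_force: [0.5, -0.5, -0.3]
width: 0.0501
grip_force: 0.0
time: 33.08
ee_pos: [0.4421, -0.303, 0.0832]
ee_rot: [-0.0, 1.0, -0.0, 0.001]
ft_force: [-0.1, 2.6, 6.1]
width: 0.0252
grip_force: 43.7
time: 33.58
ee_pos: [0.4432, -0.3041, 0.2059]
ee_rot: [-0.0, 1.0, -0.002, 0.003]
ft_force: [0.9, -0.2, -3.4]
width: 0.0253
grip_force: 42.8
rot [-0.0044  0.0049 -0.1396] shift [-0.1382  0.3611  0.0152] q [-0.6   0.27 -0.07  1.23 -0.   -0.6 ]
```

View pics/s8.png

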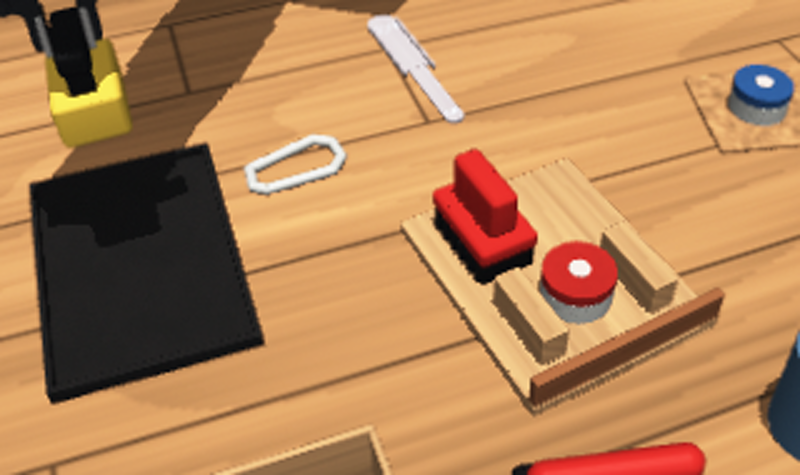

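The brush is back in place, upright (485,215), the red tin is in its place (580,280), and the lamp is held level. Carry the lamp back.

```bash
echo '[{"rz":-0.03, "tx":-0.02, "ty":0.054, "jaw":0.01}, {"rz":-0.06, "tx":-0.04, "ty":0.108, "jaw":0.01}, {"rz":-0.09, "tx":-0.06, "ty":0.162, "jaw":0.01}, {"rz":-0.12, "tx":-0.08, "ty":0.216, "jaw":0.01}, {"rz":-0.14, "tx":-0.1, "ty":0.27, "jaw":0.01}]' | python3 -m crank >/dev/null
python3 -c "
from h import *
go(.5827,.0571,.19,98)"
```

```text
rot [ 0.0001 -0.0025  0.0011] shift [-0.0535  0.0815  0.0105] q [-0.06  0.29 -0.06  1.23 -0.   -0.2 ]
```

```bash
echo '[{"tx":-0.028, "ty":0.042, "jaw":0.01}, {"tx":-0.052, "ty":0.08, "tz":0.01, "jaw":0.01}, {"tx":-0.052, "ty":0.08, "tz":0.04, "jaw":0.01}, {"tx":-0.052, "ty":0.08, "tz":0.085, "jaw":0.01}, {"tx":-0.052, "ty":0.08, "tz":0.085, "jaw":0.01}]' | python3 -m crank
python3 -c "
from h import *
go(.5827,.0571,.09,98)"
```

```text
time: 34.88
ee_pos: [0.5784, 0.0534, 0.1129]
ee_rot: [-0.07, 0.998, -0.0, -0.005]
ft_force: [-0.9, -0.2, -1.4]
width: 0.025
grip_force: 41.3
rot [ 0.0002 -0.0092  0.0008] shift [-0.0049  0.0031  0.0229] q [ 0.09  0.41 -0.1   1.07 -0.   -0.05]
```

```bash
echo '[{"tx":-0.002, "ty":0.002, "jaw":0.01}, {"tx":-0.002, "ty":0.002, "jaw":0.01}]' | python3 -m crank
python3 -c "
from h import *
go(.5827,.0571,.09,98)"
```

```text
time: 35.12
ee_pos: [0.5848, 0.0559, 0.119]
ee_rot: [-0.07, 0.998, -0.0, 0.001]
ft_force: [0.2, 0.2, -1.9]
width: 0.025
grip_force: 41.3
rot [-0.0002  0.0027  0.0004] shift [0.002  0.0015 0.0289] q [ 0.1   0.41 -0.09  1.07 -0.   -0.04]
```

```bash
echo '[{"tx":0.002, "ty":0.001, "tz":0.012, "jaw":0.01}, {"tx":0.002, "ty":0.001, "tz":0.024, "jaw":0.01}, {"tx":0.002, "ty":0.001, "tz":0.029, "jaw":0.01}, {"tx":0.002, "ty":0.001, "tz":0.029, "jaw":0.01}, {"tx":0.002, "ty":0.001, "tz":0.029, "jaw":0.01}]' | python3 -m crank
echo '[{"jaw":0.05}, {"jaw":0.05}, {"jaw":0.05}, {"jaw":0.05}]' | python3 -m crank
echo '[{"tz":-0.03, "jaw":0.05}, {"tz":-0.08, "jaw":0.05}, {"tz":-0.12, "jaw":0.05}, {"tz":-0.12, "jaw":0.05}]' | python3 -m crank
echo '[{"tx":0.05, "ty":-0.02, "tz":-0.02, "jaw":0.05}, {"tx":0.1, "ty":-0.04, "tz":-0.03, "jaw":0.05}, {"tx":0.15, "ty":-0.06, "tz":-0.03, "jaw":0.05}, {"tx":0.2, "ty":-0.1, "tz":-0.03, "jaw":0.05}, {"tx":0.24, "ty":-0.15, "tz":-0.03, "jaw":0.05}]' | python3 -m crank
echo '[{"ty":-0.05, "jaw":0.05}, {"ty":-0.1, "jaw":0.05}, {"ty":-0.15, "jaw":0.05}, {"ty":-0.2, "jaw":0.05}, {"ty":-0.2, "jaw":0.05}]' | python3 -m crank
python3 - <<'E'
from h import *
im=img("top");c=im["image"][100:310,100:460];cv2.imwrite("pics/t9.png",cv2.resize(c,(800,467),interpolation=cv2.INTER_CUBIC)[:,:,::-1])
hsv=cv2.cvtColor(im["image"],cv2.COLOR_RGB2HSV);H,S,V=[hsv[...,i].astype(int) for i in range(3)]
red=((H<6)|(H>172))&(S>150)&(V>60)
def rect(name,m,box,z):
    x0,y0,x1,y1=box;M=np.zeros(m.shape,np.uint8);M[y0:y1,x0:x1]=m[y0:y1,x0:x1]
    n,l,st,ce=cv2.connectedComponentsWithStats(M);i=1+np.argmax(st[1:,4]);p=np.argwhere(l==i)[:,::-1].astype(np.float32)
    w=np.array([at(im,q,z)[:2] for q in cv2.convexHull(p)[:,0]],np.float32);print(name,len(p),cv2.minAreaRect(w))
rect("brush",red,(265,155,300,205),.052)
rect("lampblack",(V<70),(240,165,258,201),.094)
rect("redtin",red,(240,130,280,163),.046)
E
```

```text
time: 35.75
ee_pos: [0.5809, 0.0578, 0.0894]
ee_rot: [-0.071, 0.998, 0.001, 0.0]
ft_force: [-7.2, 5.3, 14.2]
width: 0.0253
grip_force: 43.0
time: 36.25
ee_pos: [0.5815, 0.0565, 0.0881]
ee_rot: [-0.07, 0.998, -0.0, -0.0]
ft_force: [-0.9, -0.4, 0.3]
width: 0.05
grip_force: 0.0
time: 36.75
ee_pos: [0.5832, 0.0567, 0.2116]
ee_rot: [-0.07, 0.998, 0.0, 0.003]
ft_force: [0.6, 0.2, -1.1]
width: 0.0499
grip_force: 0.0
time: 37.38
ee_pos: [0.3643, -0.1233, 0.2376]
ee_rot: [-0.071, 0.997, 0.0, -0.0]
ft_force: [1.5, -1.0, -0.5]
width: 0.05
grip_force: 0.0
time: 38.0
ee_pos: [0.3942, -0.3236, 0.2366]
ee_rot: [-0.068, 0.998, 0.0, -0.001]
ft_force: [0.2, 1.4, 0.5]
width: 0.05
grip_force: 0.0
brush 850 ((0.5899537801742554, -0.0163373202085495), (0.08858978003263474, 0.05401238799095154), 7.83162260055542)
lampblack 286 ((0.5776084065437317, 0.05440010130405426), (0.06855560094118118, 0.021698977798223495), 8.26809310913086)
redtin 446 ((0.6733406186103821, 0.03312784433364868), (0.05700680986046791, 0.058325815945863724), 89.54891967773438)
```

View pics/t9.png

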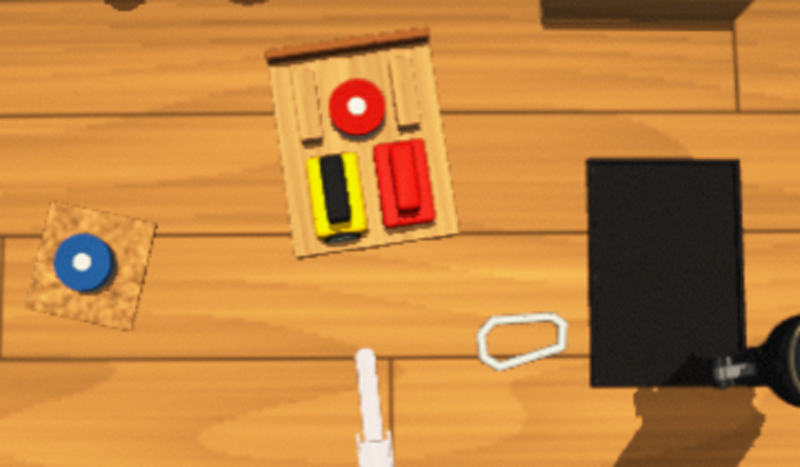

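All is in place: the brush is about 1 mm and the lamp about 4 mm from their starts, with the red tin at (357,107), the blue tin on the cork, the carabiner unmoved and the arm clear. Handing in.

```bash
echo '[{"jaw":0.05}, {"jaw":0.05}]' | python3 -m crank | head -1; python3 -c "
from bench import env
print(env.sign_off())"
```

```text
time: 38.3
the job is handed in; nothing more can be done
None
```

The job is handed in, with no verdict shown: by the last pictures the blue tin is about 2 mm off the cork mat's middle, the red tin is in the blue one's old place, the brush and lamp are back within about 1 mm and 4 mm, all look upright, and the carabiner looks unmoved.

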